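# Fit the keyed spacer and the sample arm on the bench mixer

## Task

Set up the bench mixer: put the taller of the two metal spacers, the way up it lies now, on its D-shaped spindle, turned so that the flat in its bore meets the flat of the spindle, and lower it fully home on the round seat. Then fit the sample arm, also the way up it lies now, on the same spindle in the same way, flat to flat, so that it sits flush on the spacer. Leave the shorter spacer and the glass beaker and white dish where they are.

Things in the scene. Friction and masses are not known exactly. Their poses are not given: they have to be found in the camera images.
- mixer: Bench mixer, fixed: grey box housing 130 (x) x 120 (y) mm, top at 52 mm, black panel with a dial on its -x side. Origin: centre of its underside, on the bench. On its z axis stands a vertical steel spindle that does not turn: D section, radius 20 mm, its one flat facing the mixer's own -x (dial side), 11 mm from the axis.
- seat (a point): Centre of the top of the mixer's dark round seat (flange, diameter 72 mm), on the spindle axis, 60 mm above the bench; axes as the mixer's. The tall spacer's underside comes to lie here.
- spindle_top (a point): Centre of the spindle's top end, 66 mm above the seat (126 mm above the bench). The spindle's topmost 10 mm taper in by 4 mm all round.
- spacer_tall: Taller aluminium spacer, loose, upright: 30 mm high, 64 mm round, grip flats at own y = +-29 mm (58 across), a third outer flat at x = -26 mm. D bore right through: radius 21.5 mm, bore flat on own -x side 12.5 mm from the axis: 1.5 mm play. Origin: underside centre, on the bore axis; z up. Goes on when its x axis points as the mixer's (within 0.08 rad). 0.16 kg.
- spacer_short: The shorter aluminium spacer, not to be used: the same section and bore, only 16 mm high. Origin: centre of its underside.
- sample_arm: Sample arm, loose, upright, 200 mm long in own x: middle hub 34 mm high with the spacers' outside and D bore (grip flats y = +-29 mm, bore flat on -x side); 22 mm bars to a dark counterweight (42 mm across, 30 high) at x = -74 mm and an open white cup (50 across, 36 high) at x = +79. 0.24 to 0.42 kg, balanced at the hub. Origin: hub underside centre; z up. Goes on with x as the mixer's.
- beaker_glass: Small glass beaker, 51 mm across, 68 mm high, a bystander behind the work. Origin: centre of its underside.
- dish: White porcelain dish, 87 mm across, 30 mm high, a bystander behind the work. Origin: centre of its underside.
Things that resemble listed ones, but are neither listed nor needed, are in the scene too. What is shaped like the spacer_tall but purple or yellow is not meant.

How it is judged:
On the way, in this order (a step that is already met when the one before it is completed fails the run):
1. the tall spacer is fully home on the seat, flat to flat (distance between spacer_tall and seat below 0.004 m and angle between the x axis of spacer_tall and the x axis of mixer, either way round below 0.2 rad and angle between spacer_tall's own z axis and vertical below 0.06 rad), for 0.2 s.
2. the sample arm is fully down on the spacer, flat to flat (horizontal distance between sample_arm and seat below 0.005 m and z of sample_arm in the frame of seat between 0.0265 and 0.0335 m and angle between the x axis of sample_arm and the x axis of mixer, either way round below 0.2 rad and angle between sample_arm's own z axis and vertical below 0.06 rad), for 0.2 s.
At the end, for the whole second after the job is handed in: Tall spacer on the spindle, underside on the seat (origin within 4 mm of the seat point); sample arm on the spindle above it, underside 30 mm above the seat (within 3.5 mm), within 5 mm of the axis; both flat to flat (within 0.2 rad), upright (within 0.06 rad), at rest (all of step 1 and all of step 2 and linear speed of each of sample_arm, spacer_tall below 0.02 m/s); the robot touches nothing.
It fails at once if the shorter spacer is moved by more than 30 mm (distance of spacer_short from where it was at the start of the episode above 0.03 m).
It fails at once if the glass beaker is knocked over or moved by more than 30 mm (distance of beaker_glass from where it was at the start of the episode above 0.03 m or angle between beaker_glass's own z axis and vertical above 0.5 rad).
It fails at once if the dish is moved by more than 30 mm (distance of dish from where it was at the start of the episode above 0.03 m).
It also fails if it takes over 72 s, if anything falls off the work surface, if the arm or the gripper's body presses on something with over 40 N, if the wrist force passes 120 N, or if a joint passes its speed limit or range.

## Robot

A 7-joint arm with a two-finger parallel gripper is mounted at the origin on a cart in front of the work surface, level with it; the furniture and walls round the work are solid. World frame = base frame: x ahead of the robot, y to its left, z up, the work surface at z = 0. Lengths are in m, angles in rad, forces in N, time in s.
With the tool pointing down it reaches from about 0.425 to 0.825 m from the base axis. Payload 3.6 kg.
Tool frame: the origin (TCP) lies on the mounting face of the last link; the fingertips stand 186 mm ahead of it and the grasp point (between the pads) lies 167 mm ahead of it; z points along the fingers, y is the line along which they close (so a half turn about z gives the same grasp; the last joint's range is limited). The gripper opens to 93 mm and grips with 3 to 60 N. Pads are 15 mm wide; open, the fingers measure 128 mm over their backs; the gripper's body (75 mm by 188 mm) begins 65 mm behind the grasp point.
Start: joints at [1.28, 0.615, -0.013, 1.423, 0.008, 1.103, -0.04], TCP at [0.169, -0.627, 0.405] pointing down, gripper open.
Joint ranges: [-3.12, 3.12], [-0.3, 2.06], [-1.34, 1.32], [0.26, 2.42], [-1.36, 4.5], [0.01, 1.98], [-2.84, 2.84]. Speed limits (rad/s): [2.79, 2.79, 3.14, 3.14, 3.14, 3.14, 3.14].

## Interface

Orientations are given as a unit quaternion [x, y, z, w].
In Python, from plant import env gives the robot as it stands. The module is installed in compiled form; this text tells all that it offers. Calls block until the motion is done:
- env.move_to(position, orientation): joint-space move of the TCP to a pose.
- env.line_to(position, rotation=None, velocity=0.15): straight line of the TCP; rotation=None keeps the orientation; velocity is the mean speed in m/s.
- env.move_j(angles): joint-space move.
- env.move_gripper(opening, newtons=None): opening from 0.0 (shut) to 1.0 (fully open); newtons is the grip in N (None keeps the last); returns when the fingers have stopped.
- env.pause(seconds).
- env.inverse_kinematics(position, orientation): joint angles nearest the present ones, or None.
- env.state(): the state.
- env.camera(name): name is "scene" or "top"; returns a dict with "image" (420x560x3 uint8, blue, green, red), "fx", "fy", "cx", "cy" (pixels), "origin" and "attitude" of the camera in the world. Camera axes: x right, y down, z forward; pixel columns grow to the right and rows downward; lengths in m; the calibration is good to about 2 mm. A picture is of the moment at which its call begins. There is no depth.
A pose or a line that the arm cannot do raises env.IKError and nothing moves.
- env.close_job(): hands the job in; it is judged then, once.
The state is a dict: "t": time; "joint_pos": joint angles; "qd": joint speeds; "joint_efforts": joint torques, N m; "tool_pos": TCP position; "orientation": TCP orientation; "wrist_force": force on the tool from outside, world axes, zero at the start; "moment": the same for the moment, N m; "width": opening from 0.0 (shut) to 1.0 (fully open); "finger_force": force on a finger pad.
Only numpy, scipy, OpenCV 4.12 (cv2) and the standard library are available. Lean on these libraries where they do the work, as an engineer would, in place of code of your own. Each camera call takes 0.05 s, during which the arm holds its last target. There are 200 camera calls.

## Working session

There is one attempt and no reset: what is moved stays moved. The work goes in short steps, each a Python script; the robot and the scene stay as the last script left them, time stands still between calls to the robot, and variables do not carry over. Pictures are saved under pics/ and viewed, at most 10 in all, crops included, and the job is handed in when it is done.

```bash
mkdir -p pics
cat > h.py <<'E'
import numpy as np, cv2
from plant import env
from scipy.spatial.transform import Rotation as R
def cam(n):
    c=env.camera(n); a=np.array(c["attitude"],float)
    M=a if a.shape==(3,3) else R.from_quat(a).as_matrix()
    return c,M
def px2w(c,M,u,v,z):
    d=M@np.array([(u-c["cx"])/c["fx"],(v-c["cy"])/c["fy"],1]); o=np.array(c["origin"])
    return o+d*(z-o[2])/d[2]
def w2px(c,M,p):
    q=M.T@(np.array(p)-np.array(c["origin"])); return c["fx"]*q[0]/q[2]+c["cx"],c["fy"]*q[1]/q[2]+c["cy"]
E
python3 - <<'E'
from h import *
for n in("top","scene"):
    c,M=cam(n); cv2.imwrite(f"pics/{n}0.png",c["image"]); np.save(f"{n}0.npy",{k:c[k] for k in c},allow_pickle=True)
    print(n,c["origin"],M.round(3).tolist(),c["fx"],c["cx"],c["cy"])
s=env.state();print(s["orientation"],s["t"],s["width"])
E
```

```text
top [ 0.25455428 -0.19933182  1.80386487] [[0.007, -0.985, 0.173], [-1.0, -0.007, 0.001], [0.0, -0.173, -0.985]] 529.0749040763242 283.95179111510384 207.13645544862385
scene [-0.34858378  0.86990383  1.14505349] [[-0.763, -0.383, 0.522], [-0.647, 0.455, -0.612], [-0.004, -0.804, -0.595]] 487.00067435361444 277.6472932245059 209.73237255758244
[ 9.91310192e-01  1.31540002e-01 -1.83592717e-04 -1.13918378e-03] 0.1 1.0001646526817003
```

View pics/top0.png

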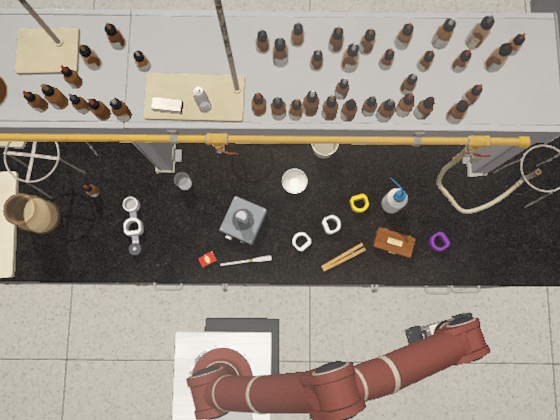

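View pics/scene0.png

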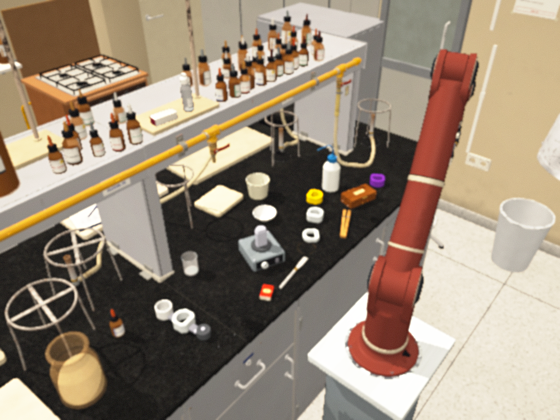

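Top view: the mixer is at (243,220) and the sample arm at (132,226). The spacer candidates are (302,241) and (332,225), both silver; yellow (360,203) and purple (440,241) are excluded by colour. I need enlarged crops to tell tall from short.

Run:
```python
from h import *
t=cv2.imread("pics/top0.png"); s=cv2.imread("pics/scene0.png")
def crop(i,u,v,w,h,k): return cv2.resize(i[v:v+h,u:u+w],None,fx=k,fy=k,interpolation=cv2.INTER_CUBIC)
a=crop(t,285,205,66,50,6)   # spacers
b=crop(t,212,192,66,50,6)   # mixer
c=crop(t,110,190,50,75,6)[:, :]  # arm
d=crop(s,290,195,66,50,6)
print(a.shape)
cv2.imwrite("pics/m1.png",np.vstack([np.hstack([a,b]),np.hstack([d,crop(s,228,220,66,50,6)])]))
cv2.imwrite("pics/m2.png",np.hstack([crop(t,107,190,50,75,8),crop(s,150,290,66,100,6)]))
```

```text
(300, 396, 3)
```

View pics/m1.png

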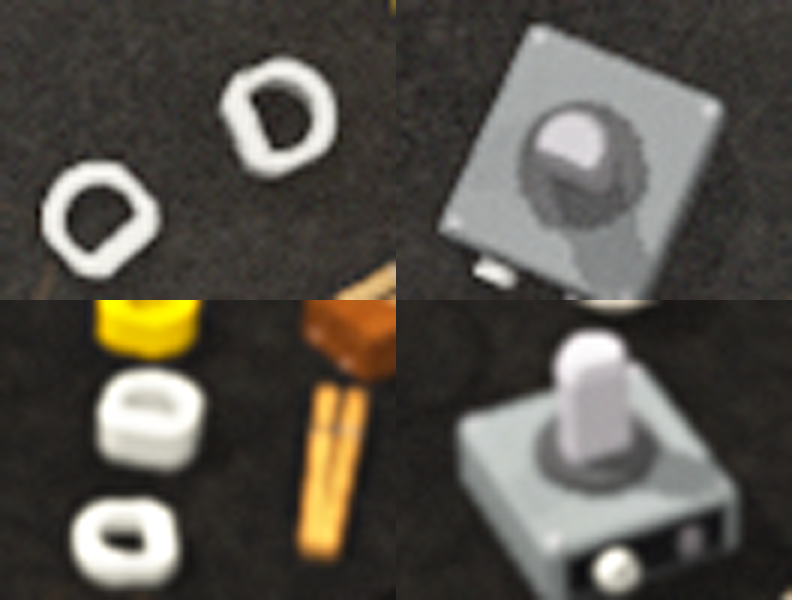

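View pics/m2.png

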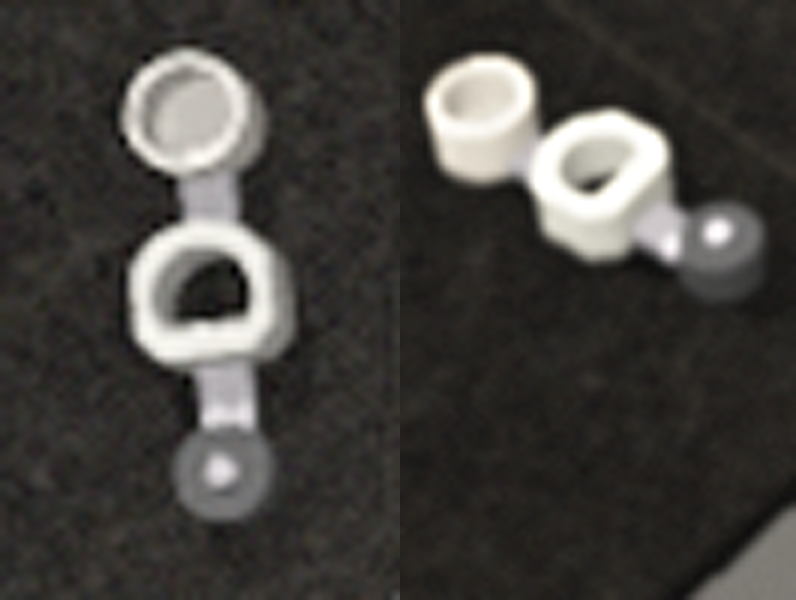

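The rear silver spacer looks taller: scene crop side height, top (332,225). I'll confirm it by fitting silhouettes at both heights, and get every pose from the same fit.

```bash
cat > fit.py <<'E'
from h import *
from scipy.optimize import minimize
def dsec(r,f,ys=None,n=48):
    a=np.linspace(0,2*np.pi,n,endpoint=False); p=np.c_[r*np.cos(a),r*np.sin(a)]
    p[:,0]=np.maximum(p[:,0],-f)
    if ys: p[:,1]=np.clip(p[:,1],-ys,ys)
    return p
OUT=dsec(.032,.026,.029,96); BORE=dsec(.0215,.0125)
def rect(x0,x1,y): return np.array([[x0,-y],[x1,-y],[x1,y],[x0,y]])
circ=lambda x,r: dsec(r,1)+[x,0]
# parts: (section,z0,z1)
def spacer(h): return [(OUT,0,h)],(BORE,0,h),None
ARM=([(OUT,0,.034),(circ(-.074,.021),0,.030),(circ(.079,.025),0,.036),(rect(-.06,.06,.011),.004,.016)],(BORE,0,.034),None)
MIX=([(rect(-.065,.065,.06),0,.052),(circ(0,.036),.05,.06),(dsec(.02,.011),.05,.116),(dsec(.016,.007),.116,.126)],None,(-.065,.06,.052))
K=8
def hull(P): return cv2.convexHull(P.astype(np.float32))
def proj(cm,M,p,sec,z,z0=0):
    c,s=np.cos(p[2]),np.sin(p[2]); xy=sec@np.array([[c,s],[-s,c]])+p[:2]
    w=np.c_[xy,np.full(len(xy),z+z0)]-np.array(cm["origin"]); q=w@M
    return np.c_[cm["fx"]*q[:,0]/q[:,2]+cm["cx"],cm["fy"]*q[:,1]/q[:,2]+cm["cy"]]
def render(cm,M,p,model,win,z0=0):
    u,v,w,h=win; I=np.zeros((h*K,w*K),np.uint8)
    f=lambda P:np.round((P+.5-[u,v])*K*16-8).astype(np.int32)
    def fill(im,P,c): cv2.fillPoly(im,[f(P.reshape(-1,2))],c,shift=4)
    parts,bore,face=model
    for s,a,b in parts: fill(I,hull(np.vstack([proj(cm,M,p,s,a,z0),proj(cm,M,p,s,b,z0)])),255)
    if bore:
        A=np.zeros_like(I);B=A.copy()
        fill(A,proj(cm,M,p,bore[0],bore[1],z0),255);fill(B,proj(cm,M,p,bore[0],bore[2],z0),255); I[(A&B)>0]=0
    W=None
    if face:
        x,y,z=face; W=np.zeros_like(I); e=np.array([[x,-y],[x,y]]); fill(W,hull(np.vstack([proj(cm,M,p,e,0),proj(cm,M,p,e,z)])),255)
        W=cv2.resize(W,(w,h),interpolation=cv2.INTER_AREA)>0
    return cv2.resize(I,(w,h),interpolation=cv2.INTER_AREA)/255.,W
def fit(cams,p0,model,bg=55,fg=105,half=.14,z0=0):
    """cams: list of (c,M); returns pose, mean cost"""
    data=[]
    for cm,M in cams:
        P=proj(cm,M,p0,rect(-half,half,half),0.03,z0); u,v=np.floor(P.min(0)).astype(int).clip(0); U,V=np.ceil(P.max(0)).astype(int)
        g=cm["image"][v:V,u:U].max(2).astype(float); data.append((cm,M,(u,v,g.shape[1],g.shape[0]),np.clip((g-bg)/(fg-bg),0,1)))
    def cost(p):
        t=0
        for cm,M,w,g in data:
            r,W=render(cm,M,p,model,w,z0); d=abs(r-g)
            if W is not None: d[W]=0
            t+=d.sum()
        return t
    best=None
    for s in(1,.3):
        p0=np.array(p0); S=np.vstack([p0,p0+[.008*s,0,0],p0+[0,.008*s,0],p0+[0,0,.3*s]])
        r=minimize(cost,p0,method="Nelder-Mead",options=dict(initial_simplex=S,xatol=1e-5,fatol=.02)); p0=r.x
    return r.x,r.fun
E
cat > f0.py <<'E'
from fit import *
L=lambda n:np.load(f"{n}0.npy",allow_pickle=True).item()
cs={}
for n in("top","scene"):
    c=L(n);a=np.array(c["attitude"],float);cs[n]=(c,a if a.shape==(3,3) else R.from_quat(a).as_matrix())
T,S=cs["top"],cs["scene"]
def go(name,u,v,z,yaw,model,half,**k):
    p=px2w(*T,u,v,z); p0=np.array([p[0],p[1],yaw])
    for lab,c in(("both",[T,S]),("top",[T]),("scene",[S])):
        x,f=fit(c,p0,model,half=half,**k); print(name,lab,x.round(4),round(f,2))
        if lab=="both": p0=x
print("grey bg",T[0]["image"][250,300].tolist())
for h in(.03,.016):
    go(f"rear h{h}",332,225,.02,np.pi/2-.5-np.pi/2+0.9,spacer(h),.045,bg=60,fg=180)
    go(f"front h{h}",302,241,.02,np.pi+.8,spacer(h),.045,bg=60,fg=180)
go("arm",132.8,226.5,.034,.1,ARM,.125)
go("mixer",243.2,220,.06,-.4,MIX,.105)
E
python3 f0.py
```

```text
grey bg [205, 210, 213]
rear h0.03 both [ 0.5108 -0.3601  0.3543] 100.33
rear h0.03 top [ 0.5103 -0.3604  0.5259] 54.54
rear h0.03 scene [ 0.5156 -0.3633 -0.0013] 44.13
front h0.03 both [ 0.4543 -0.2535  4.0752] 119.94
front h0.03 top [ 0.4545 -0.2545  3.9091] 63.82
front h0.03 scene [ 0.4493 -0.248   4.1667] 40.78
rear h0.016 both [ 0.5121 -0.3608  0.3285] 168.86
rear h0.016 top [ 0.5121 -0.3608  0.3285] 62.28
rear h0.016 scene [ 0.5221 -0.3715 -0.209 ] 97.2
front h0.016 both [ 0.4563 -0.2551  4.1007] 118.24
front h0.016 top [ 0.4554 -0.2547  3.953 ] 66.57
front h0.016 scene [ 0.4576 -0.2589  4.4282] 45.24
arm both [0.4971 0.3157 0.1455] 718.41
arm top [0.4967 0.3155 0.1432] 191.68
arm scene [0.4992 0.3145 0.1423] 549.9
mixer both [ 0.5209 -0.0596 -0.4123] 928.31
mixer top [ 0.5207 -0.0581 -0.3997] 595.3
mixer scene [ 0.5239 -0.064  -0.3969] 216.55
```

```bash
python3 - <<'E'
s=open("fit.py").read()
s=s.replace("g=cm[\"image\"][v:V,u:U].max(2).astype(float); data.append((cm,M,(u,v,g.shape[1],g.shape[0]),np.clip((g-bg)/(fg-bg),0,1)))",
"""g=cm["image"][v:V,u:U].min(2).astype(float); g=np.clip((g-bg)/(fg-bg),0,1)
        r,_=render(cm,M,p0,model,(u,v,g.shape[1],g.shape[0]),z0)
        n,l=cv2.connectedComponents((g>.25).astype(np.uint8)); k=[i for i in range(1,n) if ((l==i)&(r>.5)).sum()>.3*(l==i).sum()]
        keep=cv2.dilate(np.isin(l,k).astype(np.uint8),np.ones((3,3)))>0; g[~keep]=0
        data.append((cm,M,(u,v,g.shape[1],g.shape[0]),g))""")
open("fit.py","w").write(s)
s=open("f0.py").read(); s=s[:s.index("print(\"grey")]+'''
for h in(.03,.016):
    go(f"rear h{h}",332,225,.02,-1.23,spacer(h),.055,bg=60,fg=200)
    go(f"front h{h}",302,241,.02,.78,spacer(h),.055,bg=60,fg=200)
go("arm",132.8,226.5,.034,.1,ARM,.125,bg=60,fg=110)
go("mixer",243.2,220,.06,-.4,MIX,.105,bg=60,fg=110)
'''
open("f0.py","w").write(s)
E
python3 f0.py
```

```text
rear h0.03 both [ 0.5119 -0.3578 -1.2169] 50.56
rear h0.03 top [ 0.5113 -0.3576 -1.1808] 16.04
rear h0.03 scene [ 0.515  -0.3614 -1.2975] 16.38
front h0.03 both [ 0.4517 -0.257   0.726 ] 72.39
front h0.03 top [ 0.4519 -0.2572  0.7274] 13.08
front h0.03 scene [ 0.447  -0.2482  0.4461] 29.85
rear h0.016 both [ 0.513  -0.3587 -1.1896] 109.17
rear h0.016 top [ 0.513  -0.3587 -1.1896] 19.45
rear h0.016 scene [ 0.5259 -0.3765 -1.3052] 69.79
front h0.016 both [ 0.453  -0.2579  0.7461] 60.81
front h0.016 top [ 0.4526 -0.2576  0.7342] 16.05
front h0.016 scene [ 0.4569 -0.2619  0.8805] 16.95
arm both [0.4971 0.3154 0.1402] 278.92
arm top [0.4963 0.3159 0.143 ] 84.17
arm scene [0.4995 0.3141 0.1464] 180.78
mixer both [ 0.5204 -0.0596 -0.4013] 225.15
mixer top [ 0.5203 -0.0585 -0.399 ] 102.91
mixer scene [ 0.5234 -0.0649 -0.3845] 96.13
```

The rear spacer (top 332,225; scene 315,215) is the tall one: its fit cost is 51 at 30 mm against 109 at 16 mm. The front one fits 16 mm better. The two cameras disagree by a steady ~(3.5,-4.5) mm, so I'll use the mean of both.

```bash
cat >> h.py <<'E'
def q(yaw): return (R.from_euler("z",yaw)*R.from_euler("x",np.pi)).as_quat()
def st(tag=""):
    s=env.state(); print(tag,"t%.1f"%s["t"],"tcp",np.round(s["tool_pos"],4),"F",np.round(s["wrist_force"],1),"M",np.round(s["moment"],2),"w%.3f"%s["width"],"ff",np.round(s["finger_force"],1)); return s
G=.167
E
python3 - <<'E'
from h import *
exec(open("f0.py").read().split("def go")[0].replace("from fit import *",""))
A=[np.linalg.solve(*[None]*0) if 0 else None]
def ray(cm,u,v): c,M=cm; d=M@np.array([(u-c["cx"])/c["fx"],(v-c["cy"])/c["fy"],1]); return np.array(c["origin"]),d/np.linalg.norm(d)
(o1,d1),(o2,d2)=ray(T,217,140),ray(S,212,133)
s=np.linalg.lstsq(np.c_[d1,-d2],o2-o1,rcond=None)[0]; print("pipe",(o1+s[0]*d1).round(3),(o2+s[1]*d2).round(3))
for n,p,y in(("tall",(.5131,-.3595),-1.23),("mix",(.5218,-.0617),-.396),("arm",(.498,.315),.1434)):
  for k in(0,np.pi,-np.pi):
    print(n,round(k,1),*[np.round(env.inverse_kinematics([*p,z+G],q(y+k)),2) if env.inverse_kinematics([*p,z+G],q(y+k)) is not None else None for z in(.023,.2)])
E
```

```text
pipe [ 0.673 -0.019  0.448] [ 0.672 -0.019  0.448]
tall 0 [ 0.39  0.86  0.32  1.69 -0.4   0.66 -1.88] [ 0.37  0.63  0.36  1.55 -0.25  1.   -2.  ]
tall 3.1 [ 0.74  0.85 -0.28  1.67  0.35  0.66  0.62] [ 0.82  0.64 -0.42  1.54  0.29  1.02  0.66]
tall -3.1 [ 0.74  0.85 -0.28  1.67  0.35  0.66  0.62] [ 0.82  0.64 -0.42  1.54  0.29  1.02  0.66]
mix 0 [-0.01  0.75  0.13  1.98 -0.21  0.43 -1.69] [ 0.09  0.47 -0.02  1.83  0.01  0.84 -1.9 ]
mix 3.1 [ 0.43  0.81 -0.56  1.96  0.76  0.59  0.53] [ 0.55  0.56 -0.72  1.82  0.45  0.94  0.8 ]
mix -3.1 [ 0.43  0.81 -0.56  1.96  0.76  0.59  0.53] [ 0.55  0.56 -0.72  1.82  0.45  0.94  0.8 ]
arm 0 [-0.63  0.8   0.04  1.79 -0.05  0.55 -1.98] [-0.19  0.64 -0.68  1.64  0.45  1.02 -2.44]
arm 3.1 [-0.28  0.86 -0.54  1.78  0.66  0.69  0.53] [-0.05  0.73 -0.97  1.64  0.66  1.13  0.52]
arm -3.1 [-0.28  0.86 -0.54  1.78  0.66  0.69  0.53] [-0.05  0.73 -0.97  1.64  0.66  1.13  0.52]
```

Run:
```python
from h import *
p=(.5131,-.3595); Q=q(-1.23+np.pi)
env.move_to([*p,.14+G],Q); st("above")
env.line_to([*p,.023+G],velocity=.12); st("down")
env.move_gripper(0.0,30); st("grip"); env.pause(.1)
env.line_to([*p,.16+G],velocity=.15); st("lift")
c,M=cam("scene"); cv2.imwrite("pics/g.png",cv2.resize(c["image"][130:280,230:430],None,fx=4,fy=4,interpolation=cv2.INTER_CUBIC))
```

```text
above t1.7 tcp [ 0.5121 -0.3614  0.3071] F [ 0.8 -0.4  0.1] M [-0.01 -0.09  0.04] w0.997 ff 0.0
down t2.9 tcp [ 0.5135 -0.3597  0.1908] F [-0.1 -0.5  0.1] M [-0.03 -0.14  0.01] w0.998 ff 0.0
grip t3.5 tcp [ 0.5129 -0.3596  0.1901] F [-0.5  0.4  1.8] M [-0.06  0.09  0.02] w0.628 ff 30.0
lift t4.7 tcp [ 0.5127 -0.3594  0.3259] F [-0.1  0.6 -2. ] M [ 0.   -0.11 -0.02] w0.624 ff 30.0
```

View pics/g.png

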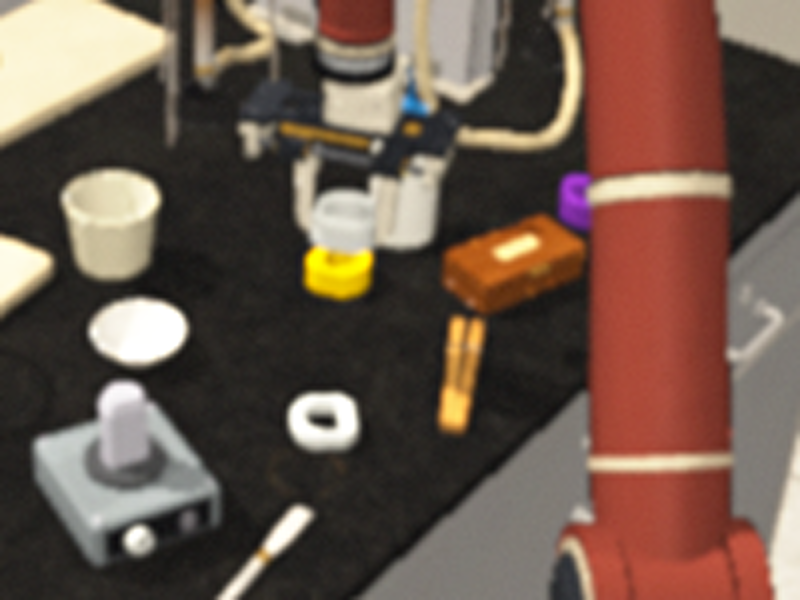

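The spacer is held flat-to-flat (width 58 mm), visible at crop (345,220) between the fingers. The short spacer and dish are untouched. Next is a guarded insertion.

```bash
cat >> h.py <<'E'
def guarded(x,y,zs,Q,k=8e-5,fmax=25,F0=None,v=.06):
    """lower in steps; shift by lateral force (admittance); stop on vertical force"""
    p=np.array([x,y]); 
    for z in zs:
        env.line_to([*p,z+G],Q,velocity=v); s=env.state(); F=np.array(s["wrist_force"])-F0
        print("z%.3f"%z,"act%.4f"%(s["tool_pos"][2]-G),"p",p.round(4),"F",F.round(1),"M",np.round(s["moment"],2))
        if F[2]>fmax: break
        if np.hypot(*F[:2])>3: p=p+np.clip(k*F[:2],-.0015,.0015)
    return p,z
E
python3 - <<'E'
from h import *
Q=q(-.396+np.pi); m=(.5218,-.0617)
env.move_to([*m,.18+G],Q); env.line_to([*m,.16+G],Q,velocity=.1); env.pause(.2)
s=st("over"); F0=np.array(s["wrist_force"])
p,z=guarded(*m,np.arange(.148,.118,-.004),Q,F0=F0)
st("end")
E
```

```text
over t6.4 tcp [ 0.5221 -0.0619  0.3275] F [ 0.2  0.  -1.6] M [ 0.03 -0.12 -0.  ] w0.625 ff 30.0
z0.148 act0.1474 p [ 0.5218 -0.0617] F [-0.1  0.9 -0.4] M [ 0.04 -0.09 -0.02]
z0.144 act0.1438 p [ 0.5218 -0.0617] F [-0.8  0.3  0.5] M [ 0.   -0.17  0.02]
z0.140 act0.1397 p [ 0.5218 -0.0617] F [-0.3 -0.1 -0.6] M [-0.   -0.18  0.05]
z0.136 act0.1357 p [ 0.5218 -0.0617] F [ 0.4 -0.6  0.2] M [ 0.04 -0.2  -0.  ]
z0.132 act0.1317 p [ 0.5218 -0.0617] F [ 0.1 -0.4  0.3] M [ 0.03 -0.13 -0.  ]
z0.128 act0.1277 p [ 0.5218 -0.0617] F [-0.1  0.   0.4] M [-0.   -0.12 -0.03]
z0.124 act0.1237 p [ 0.5218 -0.0617] F [-0.3  0.2 -0.8] M [ 0.06 -0.13 -0.02]
z0.120 act0.1197 p [ 0.5218 -0.0617] F [0.8 0.4 0.9] M [ 0.   -0.13 -0.03]
end t8.5 tcp [ 0.5217 -0.0618  0.2867] F [ 1.   0.5 -0.6] M [ 0.   -0.13 -0.03] w0.628 ff 30.0
```

The bottom is past the taper (97 mm) with no contact force, so it is on the spindle within the play. Lowering to the seat.

Run:
```python
from h import *
Q=q(-.396+np.pi); m=(.5218,-.0617); F0=np.array([.2,0,-1.6])
p,z=guarded(*m,[.114,.108,.102,.096,.091,.088,.086,.0845,.0835,.083,.0825,.082],Q,F0=F0,fmax=6,v=.08)
st("low")
env.move_gripper(1.0); env.pause(.2); st("open")
env.line_to([*p,.2+G],Q,velocity=.15)
env.pause(.2)
for n in("top","scene"):
    c,M=cam(n); cv2.imwrite(f"pics/{n}1.png",c["image"])
a=cv2.imread("pics/top1.png")[192:242,212:278];b=cv2.imread("pics/scene1.png")[215:275,228:294]
cv2.imwrite("pics/n1.png",np.hstack([cv2.resize(x,(396,int(x.shape[0]*6)),interpolation=2)[:300] for x in(a,b)]))
```

```text
z0.114 act0.1135 p [ 0.5218 -0.0617] F [0.2 0.2 0.1] M [ 0.01 -0.14 -0.06]
z0.108 act0.1076 p [ 0.5218 -0.0617] F [-0.3 -0.8  0.5] M [ 0.08 -0.2  -0.03]
z0.102 act0.1016 p [ 0.5218 -0.0617] F [ 0.5 -0.3 -0.6] M [-0.04 -0.16 -0.01]
z0.096 act0.0956 p [ 0.5218 -0.0617] F [-1.  -0.1 -0.1] M [ 0.   -0.14  0.04]
z0.091 act0.0907 p [ 0.5218 -0.0617] F [ 0.4 -1.   0.8] M [-0.   -0.19  0.04]
z0.088 act0.0878 p [ 0.5218 -0.0617] F [-0.3  0.1  0.2] M [ 0.05 -0.19  0.01]
z0.086 act0.0859 p [ 0.5218 -0.0617] F [ 0.1  0.4 -0.1] M [ 0.   -0.17 -0.04]
z0.085 act0.0844 p [ 0.5218 -0.0617] F [ 0.2  0.1 -0.3] M [-0.01 -0.19 -0.  ]
z0.084 act0.0835 p [ 0.5218 -0.0617] F [-0.7 -1.3  0. ] M [ 0.03 -0.17  0.  ]
z0.083 act0.0831 p [ 0.5218 -0.0617] F [-1.5 -0.1 -0.1] M [ 0.06 -0.15 -0.05]
z0.083 act0.0830 p [ 0.5218 -0.0617] F [-2.1 -0.   5.9] M [-0.07  0.23 -0.01]
z0.082 act0.0830 p [ 0.5218 -0.0617] F [-2.7 -0.3 10.9] M [-0.07  0.46 -0.01]
low t11.5 tcp [ 0.5218 -0.0616  0.25  ] F [-2.5 -0.3  9.3] M [-0.07  0.46 -0.01] w0.628 ff 30.0
open t12.5 tcp [ 0.5218 -0.0617  0.249 ] F [-1.3 -0.2  0. ] M [-0.01 -0.1  -0.01] w0.997 ff 0.0
```

View pics/n1.png

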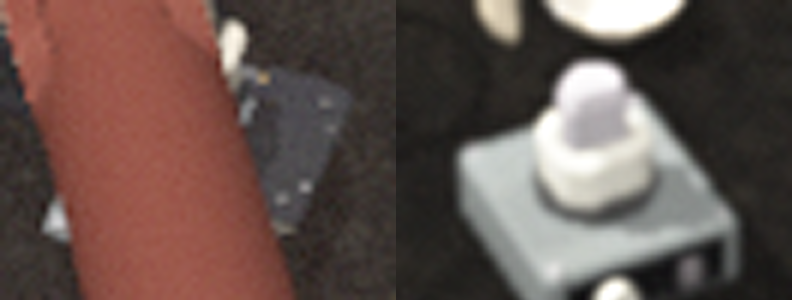

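The scene crop at (600,165) shows the tall spacer seated on the flange around the spindle; contact came exactly at the predicted height. Now the sample arm.

Run:
```python
from h import *
p=(.498,.315); Q=q(.1434+np.pi)
env.move_to([*p,.16+G],Q); env.line_to([*p,.023+G],Q,velocity=.12); st("down")
env.move_gripper(0.0,40); env.pause(.1); st("grip")
env.line_to([*p,.2+G],Q,velocity=.15); st("lift")
Q=q(-.396+np.pi); m=(.5218,-.0617)
env.move_to([*m,.2+G],Q); env.line_to([*m,.16+G],Q,velocity=.1); env.pause(.3)
s=st("over"); F0=np.array(s["wrist_force"]); np.save("F0.npy",F0)
c,M=cam("scene"); cv2.imwrite("pics/a.png",cv2.resize(c["image"][150:300,170:370],None,fx=4,fy=4,interpolation=2))
```

```text
down t16.4 tcp [0.4982 0.3153 0.1908] F [-0.6 -0.7  0.1] M [ 0.11 -0.15  0.  ] w1.001 ff 0.0
grip t17.2 tcp [0.498  0.3148 0.1901] F [0.5 0.1 1.7] M [-0.18 -0.11 -0.01] w0.620 ff 40.0
lift t18.5 tcp [0.4978 0.3147 0.3659] F [-0.5 -0.3 -3.1] M [ 0.12 -0.15 -0.01] w0.620 ff 40.0
over t20.8 tcp [ 0.522  -0.0617  0.3275] F [ 0.1 -0.7 -3. ] M [-0.01 -0.2   0.04] w0.620 ff 40.0
```

View pics/a.png

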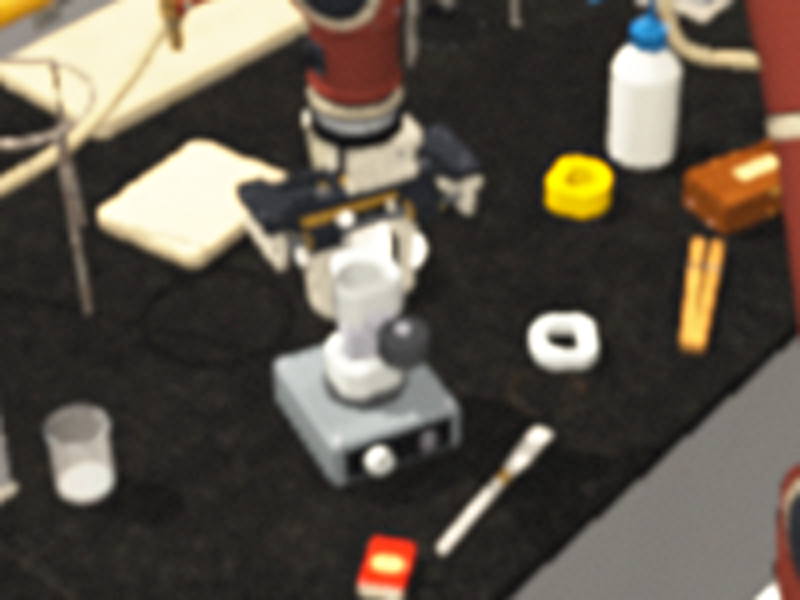

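The sample arm is held level over the spindle: hub at crop (368,285), counterweight (403,342) on the dial side. The beaker and short spacer are untouched. Next: lower the arm, contact expected at z=0.113.

Run:
```python
from h import *
Q=q(-.396+np.pi); m=(.5218,-.0617); F0=np.load("F0.npy")
p,z=guarded(*m,[.154,.148,.145,.142,.139,.136,.132,.128,.124,.12,.117,.115,.114,.1135,.113,.1125,.112],Q,F0=F0,fmax=6)
st("low")
```

```text
z0.154 act0.1535 p [ 0.5218 -0.0617] F [-0.6  1.4 -0.1] M [ 0.03 -0.11 -0.01]
z0.148 act0.1475 p [ 0.5218 -0.0617] F [ 0.2  1.2 -0.7] M [-0.01 -0.18  0.01]
z0.145 act0.1448 p [ 0.5218 -0.0617] F [-0.3 -0.  -0.1] M [ 0.02 -0.16 -0.09]
z0.142 act0.1418 p [ 0.5218 -0.0617] F [-0.4  0.8 -1.2] M [ 0.05 -0.17  0.03]
z0.139 act0.1389 p [ 0.5218 -0.0617] F [ 0.5  0.6 -0.2] M [-0.04 -0.2   0.04]
z0.136 act0.1359 p [ 0.5218 -0.0617] F [ 1.1  1.8 -1.1] M [ 0.06 -0.34  0.01]
z0.132 act0.1318 p [ 0.5218 -0.0617] F [ 1.5 -0.1 -0.6] M [-0.06 -0.47  0.01]
z0.128 act0.1278 p [ 0.5218 -0.0617] F [ 2.  -0.3 -1.1] M [ 0.07 -0.58 -0.06]
z0.124 act0.1238 p [ 0.5218 -0.0617] F [ 2.5  0.3 -1.6] M [ 0.01 -0.64  0.03]
z0.120 act0.1198 p [ 0.5218 -0.0617] F [ 1.8  0.5 -1.9] M [ 0.05 -0.72 -0.04]
z0.117 act0.1169 p [ 0.5218 -0.0617] F [ 2.5  0.8 -0.9] M [ 0.03 -0.8   0.02]
z0.115 act0.1149 p [ 0.5218 -0.0617] F [ 3.   0.9 -1.9] M [ 0.07 -0.81 -0.02]
z0.114 act0.1140 p [ 0.522  -0.0616] F [2.7 0.5 0.7] M [-0.02 -0.77 -0.03]
z0.114 act0.1135 p [ 0.522  -0.0616] F [1.3 0.1 0.1] M [ 0.04 -0.65 -0.01]
z0.113 act0.1131 p [ 0.522  -0.0616] F [ 1.8 -0.5  0.6] M [ 0.02 -0.55  0.02]
z0.113 act0.1130 p [ 0.522  -0.0616] F [ 0.9 -0.   7.4] M [-0.08 -0.2  -0.01]
low t24.8 tcp [ 0.522  -0.0616  0.28  ] F [ 1.  -0.7  4.4] M [-0.08 -0.2  -0.01] w0.622 ff 40.0
```

Run:
```python
from h import *
Q=q(-.396+np.pi); p=(.522,-.0616)
env.move_gripper(1.0); env.pause(.2); st("open")
env.line_to([*p,.24+G],Q,velocity=.12)
env.move_j([1.28,.615,-.013,1.423,.008,1.103,-.04]); env.pause(.3); st("home")
ims=[]
for n,(u,v) in(("top",(205,190)),("scene",(222,205))):
    c,M=cam(n); ims.append(cv2.resize(c["image"][v:v+70,u:u+80],None,fx=5,fy=5,interpolation=2)); np.save(f"{n}0.npy",c,allow_pickle=True)
cv2.imwrite("pics/end.png",np.hstack(ims))
```

```text
open t25.8 tcp [ 0.5221 -0.0616  0.2795] F [-0.3  0.  -0.6] M [ 0.05 -0.12 -0.02] w0.998 ff 0.0
home t29.6 tcp [ 0.1704 -0.6274  0.4048] F [ 0.3 -0.7  0. ] M [0.02 0.   0.04] w1.000 ff 0.0
```

View pics/end.png

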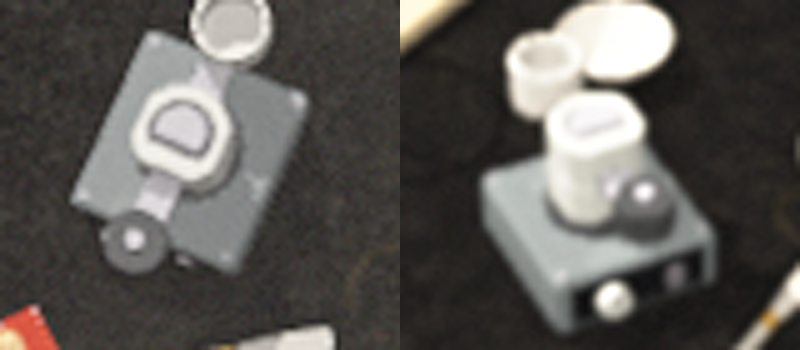

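The sample arm sits flush on the spacer: hub at (183,130) in the top crop, with the spindle's D centred in the bore. The counterweight is over the dial side and the gripper is clear.

```bash
python3 -c "
from plant import env
print(env.close_job())"
```

```text
the job is handed in; nothing more can be done
None
```

I put the tall spacer home on the seat and the sample arm flush on top of it, both flat to flat. I then handed the job in at about 30 s of the 72 s limit; the hand-in gave no verdict.

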